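# Load the rusty nuts into the wash basket and screw its cover down

### The job

Put every big rusty nut into the wash basket. Then slide the carriage along its rail to the end stop so that its cover stands over the basket, flip the red cam lever over to lock the carriage there, and only then screw the black knob clockwise, turn after turn, until it is fully down at its stop and the cover is closed. Leave the small bright nut, the tape measure and the oil can where they are.

Things in the scene. Friction and masses are not known exactly. Their poses are not given: they have to be found in the camera images.
- nut1: big rusty dark hex nut, about 34 x 36 x 16 mm, lying flat; origin at the centre of its underside; may be absent
- nut2: big rusty dark hex nut, about 37 x 33 x 16 mm, lying flat; origin at the centre of its underside; may be absent
- nut3: big rusty dark hex nut, about 34 x 36 x 16 mm, lying flat; origin at the centre of its underside; may be absent
- nut4: big rusty dark hex nut, about 37 x 33 x 16 mm, lying flat; origin at the centre of its underside; may be absent
- nut5: big rusty dark hex nut, about 31 x 33 x 14 mm, lying flat; origin at the centre of its underside; may be absent
- bright_nut: small bright clean hex nut, 20 x 19 x 9 mm, a bystander; origin at the centre of its underside
- tape_measure: yellow tape measure, 36 x 78 x 60 mm, standing, a bystander; origin at the centre of its underside
- oil_can: oil can with a thin spout, 69 x 80 x 156 mm, a bystander; origin at the centre of its underside
- rig: green washing rig fixed to the bench: base plate 200 (x) x 320 (y) x 12 mm, origin at the centre of its underside, y along its rail. Seen in this frame the basket is centred at x -40, y +80; the rail (a steel bar, top at z 105) runs along y at x +70 between two 110 mm posts at y -146 and +146
- basket (a point): centre of the basket's inner floor, 16 mm above the bench; axes as rig. The open-topped steel basket is 110 mm square outside, 102 mm inside, walls 4 mm thick, rim 46 mm above this point; fixed to the rig
- carriage (a joint): m, slide of the green carriage along the rail (the rig's +y): reads 0 to 0.03 at the start (parked away from the basket), 0.165 against its end stop, where the cover stands square over the basket. Slides against about 2 N while the lever is open (it can be drawn along by the knob or pushed at the arm); clamped by the lever
- cover (a point): centre of the underside of the cover plate, 114 mm square, 4 mm thick, hung on the screw: 15 mm above the basket's rim at knob 0, on it at 15. Axes as rig. Above it the carriage's arm reaches forward from the rail (110 mm), 24 mm wide along y, from 101 to 115 mm above the bench; its boss under the knob is 36 mm wide, top at 118 mm
- lever (a joint): rad, red cam lever on top of the carriage, hinged on an axis along the rig's y: 0 = open, standing up and leaning 0.45 rad from vertical towards the rig's -x (the robot); 1.8 = locked, lying over towards the rig's +x against its stop. The cam bites from about 1.0, is over centre at 1.6; it stays where left; about 2 N at the tip turns it, and locked it holds the carriage against some 18 N
- lever_tip (a point): end of the lever, 70 mm from the pivot; the handle is 24 mm wide (along the rig's y) and 10 mm thick, its end rounded with radius 6 mm
- lever_pivot (a point): the lever's hinge axis, on the carriage, 124 mm above the bench; moves with the carriage, axes as rig
- knob (a joint): rad, black knurled knob on the screw, upright axis: grows as it turns clockwise seen from above; reads 0 to 2 at the start, 15 at its stop (screw fully down, cover closed on the basket's rim). The knob and cover sink 1 mm per rad; friction about 0.04 N m; turns and sinks only with the screw and stays where it is left
- knob_top (a point): centre of the knob's top face, on its axis. The knob is a cylinder 42 mm in diameter and 30 mm high; its underside is 21 mm above the boss of the arm at reading 0 and 6 mm at 15, so grip its upper half. Its x axis is the white mark and turns with it

How it is judged:
On the way, in this order (a step that is already met when the one before it is completed fails the run):
1. all rusty nuts lie in the basket (x of nut1 in the frame of basket between -0.05 and 0.05 m and y of nut1 in the frame of basket between -0.05 and 0.05 m and z of nut1 in the frame of basket between -0.006 and 0.042 m and x of nut2 in the frame of basket between -0.05 and 0.05 m and y of nut2 in the frame of basket between -0.05 and 0.05 m and z of nut2 in the frame of basket between -0.006 and 0.042 m and x of nut3 in the frame of basket between -0.05 and 0.05 m and y of nut3 in the frame of basket between -0.05 and 0.05 m and z of nut3 in the frame of basket between -0.006 and 0.042 m and x of nut4 in the frame of basket between -0.05 and 0.05 m and y of nut4 in the frame of basket between -0.05 and 0.05 m and z of nut4 in the frame of basket between -0.006 and 0.042 m and x of nut5 in the frame of basket between -0.05 and 0.05 m and y of nut5 in the frame of basket between -0.05 and 0.05 m and z of nut5 in the frame of basket between -0.006 and 0.042 m and linear speed of each of nut1, nut2, nut3, nut4, nut5 below 0.05 m/s), for 0.2 s.
2. the carriage is at its end stop with the lever still open (value of joint carriage above 0.16 m and value of joint lever below 0.8 rad), for 0.2 s.
3. the cam lever is locked with the carriage at its stop (value of joint carriage above 0.16 m and value of joint lever above 1.6 rad), for 0.2 s.
4. the knob is screwed down to its stop (all of step 3 and value of joint knob above 14.5 rad), for 0.2 s.
At the end, for the whole second after the job is handed in: every rusty nut present is inside the basket (centre within 50 mm of the basket's centre line each way, underside less than 42 mm above its floor), the carriage within 5 mm of its end stop, the lever past 1.6 rad (locked), the knob past 14.5 of 15 rad (all of step 4 and x of nut1 in the frame of basket between -0.05 and 0.05 m and y of nut1 in the frame of basket between -0.05 and 0.05 m and z of nut1 in the frame of basket between -0.006 and 0.042 m and x of nut2 in the frame of basket between -0.05 and 0.05 m and y of nut2 in the frame of basket between -0.05 and 0.05 m and z of nut2 in the frame of basket between -0.006 and 0.042 m and x of nut3 in the frame of basket between -0.05 and 0.05 m and y of nut3 in the frame of basket between -0.05 and 0.05 m and z of nut3 in the frame of basket between -0.006 and 0.042 m and x of nut4 in the frame of basket between -0.05 and 0.05 m and y of nut4 in the frame of basket between -0.05 and 0.05 m and z of nut4 in the frame of basket between -0.006 and 0.042 m and x of nut5 in the frame of basket between -0.05 and 0.05 m and y of nut5 in the frame of basket between -0.05 and 0.05 m and z of nut5 in the frame of basket between -0.006 and 0.042 m); the robot touches nothing.
It fails at once if the knob is screwed down (past 4 rad) before the lever is locked (value of joint knob above 4 rad and value of joint lever below 1.4 rad).
It fails at once if the bright nut is disturbed (moved more than 30 mm) (distance of bright_nut from where it was at the start of the episode above 0.03 m).
It fails at once if the tape measure is disturbed (moved more than 30 mm) (distance of tape_measure from where it was at the start of the episode above 0.03 m).
It fails at once if the oil can is disturbed (moved more than 30 mm) (distance of oil_can from where it was at the start of the episode above 0.03 m).
Of nut1, nut2, nut3, nut4, nut5 only 3 to 5 are there at a start; the rules pass over those that are not, and their reading is None.
At some moment in a run one of nut1, nut2, nut3, nut4, nut5 may be knocked a few centimetres aside while the robot is not near it.
Once in a run the grip may slacken for a moment while it holds something.
It also fails if it takes over 210 s, if anything falls off the work surface, if the arm or the gripper's body presses on something with over 40 N, if the wrist force passes 120 N, or if a joint passes its speed limit or range.

### The arm

A 6-joint arm with a two-finger parallel gripper is mounted at the origin on a cart in front of the work surface, level with it; the furniture and walls round the work are solid. World frame = base frame: x ahead of the robot, y to its left, z up, the work surface at z = 0. Lengths are in m, angles in rad, forces in N, time in s.
With the tool pointing down it reaches from about 0.35 to 0.85 m from the base axis. Payload 8.1 kg.
Tool frame: the origin (TCP) lies at the very end of the fingers, on their centre line; the grasp point (between the pads) lies 19 mm behind it; z points along the fingers, y is the line along which they close (so a half turn about z gives the same grasp; the last joint's range is limited). The gripper opens to 93 mm and grips with 3 to 60 N. Pads are 15 mm wide; open, the fingers measure 128 mm over their backs; the gripper's body (75 mm by 188 mm) begins 65 mm behind the grasp point.
Start: joints at [1.244, 0.13, 1.488, -0, 1.523, -0.085], TCP at [0.144, 0.583, 0.219] pointing down, gripper open.
Joint ranges: [-2.96, 2.96], [-0.89, 2.26], [0.02, 2.5], [-1.34, 4.48], [0, 2.73], [-2.66, 2.66]. Speed limits (rad/s): [2.39, 2.39, 2.79, 3.14, 3.14, 3.14].

### API

Orientations are given as a rotation vector (axis times angle).
In Python, from plant import read_state, eyes, workorder gives the robot as it stands. The module is installed in compiled form; this text tells all that it offers.
- The arm moves only by the tool play_rows, never from a script. Its argument "targets" is one flat list of numbers, 4 for each row, row after row: the shift along the tool's x, y, z in cm, then the turn about the tool's z in degrees. In form: [dx, dy, dz, roll, dx, dy, dz, roll, ...]. A call has 1 to 8 rows; each row is the pose to reach, as a shift and turn from the pose commanded when the call began, along the tool's axes at that moment; what a row does not reach only later rows make up. A row lasts 1/12 s, in which the tool goes at most 41.7 mm and 7.16 degrees, less where a joint would pass 70% of its speed; a pose out of reach is approached as far as the arm can. A call with a gripper value outside its range is refused whole. "grip" is the finger opening in cm, from 0 to 9.3, set as the call begins (left out, the last holds). The fingers move at their own pace and stop on an object; "grip_force" is the grip in N (left out, the last holds). Time passes only in rows, so rows that repeat a pose let the fingers close. It gives the time, the measured TCP pose, the force, the opening and the grip force at its end, in the units of the state.
- read_state(): the state, without advancing time (a new reading comes with each control period).
- eyes.read_camera(name): name is "side" or "top" or "wrist"; returns a dict with "image" (400x640x3 uint8, red, green, blue), "vfov" (degrees; the focal length in pixels is half the picture's height over the tangent of half this angle, whatever the lens; pixels are square), "cx", "cy" (the principal point, pixels), "cam_to_world" (4x4, takes a point from camera to world coordinates); the wrist camera has in their place "T_tool_cam" (4x4, takes a point from camera to tool coordinates, whose origin is the TCP and whose axes are the flange's). Camera axes: x right, y up, looking along -z (the intrinsics and any distortion apply to the point x, -y, -z); pixel columns grow to the right and rows downward; lengths in m; the calibration is good to about 2 mm. A picture is of the moment at which its call begins: read the wrist's pose just before it. There is no depth.
- workorder.close_job(): hands the job in; it is judged then, once.
The state is a dict: "t": time; "q": joint angles; "dq": joint speeds; "joint_torque": joint torques, N m; "tool_pos": TCP position; "orientation": TCP orientation; "force": force on the tool from outside, world axes, zero at the start; "wrist_torque": the same for the moment, N m; "opening": finger opening in m; "gripper_force": force on a finger pad.
Only numpy, scipy, OpenCV 4.12 (cv2) and the standard library are available. Lean on these libraries where they do the work, as an engineer would, in place of code of your own. Each camera call takes 0.05 s, during which the arm holds its last target. There are 200 camera calls.

## Working session

There is one attempt and no reset: what is moved stays moved. The work goes in short steps, Python scripts to look and compute and a tool call to move; the robot and the scene stay as the last step left them, time stands still between calls to the robot, and variables do not carry over. Pictures are saved under pics/ and viewed, at most 14 in all, crops included, and the job is handed in when it is done.

Besides the shell and the picture viewer there is one more tool, called after "Call:" as a command line: name --argument value ..., lists and objects as JSON in quotes. play_rows: Moves the arm, as the interface text tells. Its arguments: {"type":"object","properties":{"targets":{"type":"array"},"grip":{"type":"number"},"grip_force":{"type":"number"}},"required":["targets"]}

```bash
mkdir -p pics; cat > h.py <<'E'
import numpy as np, cv2
from scipy.spatial.transform import Rotation as R
from plant import read_state, eyes, workorder
def snap(name,fn=None):
    s=read_state(); c=eyes.read_camera(name)
    if 'T_tool_cam' in c:
        T=np.eye(4); T[:3,:3]=R.from_rotvec(s['orientation']).as_matrix(); T[:3,3]=s['tool_pos']
        c['cam_to_world']=T@np.array(c['T_tool_cam'])
    if fn: cv2.imwrite('pics/'+fn,c['image'][:,:,::-1])
    c['image_']=c.pop('image')
    np.savez('pics/'+(fn or 'tmp')+'.npz',**{k:np.array(v) for k,v in c.items()})
    return c
def load(fn): return dict(np.load('pics/'+fn+'.npz',allow_pickle=True))
def f(c): return 200/np.tan(np.radians(float(c['vfov']))/2)
def px2w(c,u,v,z):
    M=np.array(c['cam_to_world']); F=f(c)
    d=M[:3,:3]@np.array([(u-c['cx'])/F,-(v-c['cy'])/F,-1]); o=M[:3,3]
    return o+d*(z-o[2])/d[2]
def w2px(c,p):
    M=np.array(c['cam_to_world']); q=M[:3,:3].T@(np.array(p)-M[:3,3]); F=f(c)
    return np.array([c['cx']+F*q[0]/-q[2], c['cy']+F*q[1]/q[2]])
E
python3 - <<'E'
from h import *
for n in('top','side','wrist'):
    c=snap(n,n+'0.png'); print(n,{k:v for k,v in c.items() if k not in('image_',)})
print(read_state())
E
```

```text
top {'vfov': 53.00421806550536, 'cx': 324.3823822315689, 'cy': 197.52099821347613, 'cam_to_world': array([[-2.64994879e-01,  9.22848423e-01, -2.79514761e-01,
         1.81638066e-01],
       [-9.64249806e-01, -2.53664874e-01,  7.66579621e-02,
         1.97954849e-01],
       [-1.59397303e-04,  2.89836022e-01,  9.57076306e-01,
         1.17414137e+00],
       [ 0.00000000e+00,  0.00000000e+00,  0.00000000e+00,
         1.00000000e+00]])}
side {'vfov': 54.09965533674116, 'cx': 318.48953347350556, 'cy': 200.31576155898355, 'cam_to_world': array([[ 0.9935707 ,  0.06056327, -0.09565225,  0.36343141],
       [-0.11319376,  0.51569906, -0.84925947, -0.99316421],
       [-0.00210616,  0.85462657,  0.51923886,  0.81056186],
       [ 0.        ,  0.        ,  0.        ,  1.        ]])}
wrist {'vfov': 60.401416933479794, 'cx': 325.1170043840964, 'cy': 201.90298753919808, 'T_tool_cam': array([[-2.77087597e-04,  9.65619733e-01,  2.59958562e-01,
         7.14801086e-02],
       [ 9.99999788e-01,  1.14169113e-04,  6.41808401e-04,
         3.34954839e-04],
       [ 5.90063619e-04,  2.59958685e-01, 
[... 367 characters left out ...]
       ,  1.        ]])}
{'t': 0.15, 'q': array([ 1.24359990e+00,  1.30981066e-01,  1.48903050e+00,  3.47868882e-07,
        1.52297548e+00, -8.54258315e-02]), 'dq': array([-0.00050276, -0.00132786, -0.00245727,  0.00108034,  0.00066921,
        0.00067634]), 'joint_torque': array([ 6.23609558e-04, -5.60474610e+01, -4.92338526e+01,  7.68566178e-02,
        3.03198548e-02, -8.28717566e-05]), 'tool_pos': array([0.14350787, 0.5821426 , 0.21783161]), 'orientation': array([-3.78813539e-01, -3.11838152e+00,  2.14355407e-03]), 'force': array([ 0.0456643 , -0.49011704, -0.82221867]), 'wrist_torque': array([ 0.02630244, -0.0024781 ,  0.06423213]), 'gripper_force': 0.0, 'opening': 0.09296324859588692}
```

View top.

View pics/top0.png

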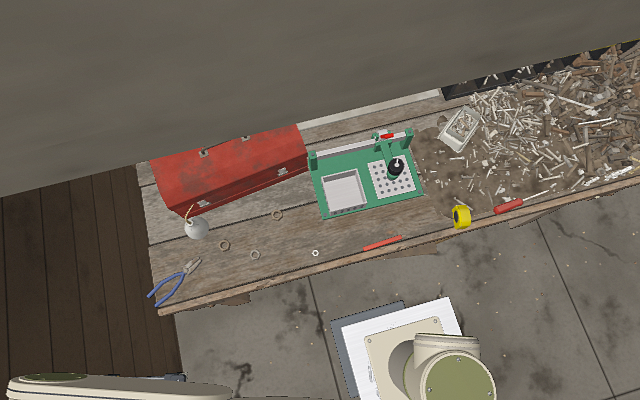

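View pics/side0.png

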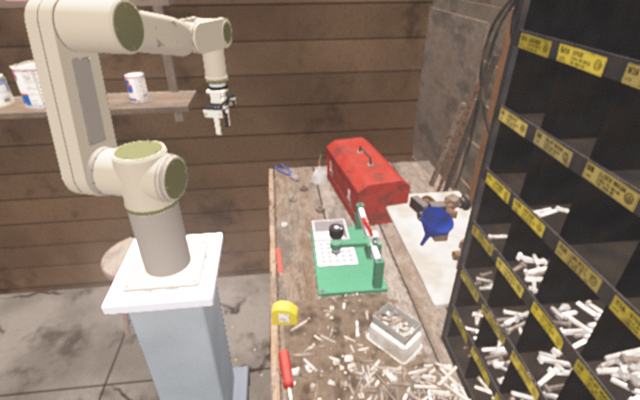

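```bash
python3 - <<'E'
from h import *
c=load('top0.png')
im=cv2.imread('pics/top0.png')[120:320,140:440]
cv2.imwrite('pics/top0c.png',cv2.resize(im,None,fx=2.66,fy=2.66,interpolation=cv2.INTER_CUBIC))
for n,u,v,z in [('n',277,215,.016),('n',224,245,.016),('n',254,255,.016),('bright',315,252,.009),('knob',396,162,.165),('tape',461,216,.06),('oil',196,230,0.08),('bl',322,219,.012),('br',425,195,.012)]: print(n,px2w(c,u,v,z).round(4))
E
```

```text
n [0.5048 0.2556 0.016 ]
n [0.458  0.4254 0.016 ]
n [0.4064 0.3474 0.016 ]
bright [0.3692 0.175  0.009 ]
knob [ 0.5218 -0.096   0.165 ]
tape [ 0.3501 -0.2537  0.06  ]
oil [0.5048 0.4797 0.08  ]
bl [0.4585 0.1294 0.012 ]
br [ 0.4479 -0.1915  0.012 ]
```

View pics/top0c.png

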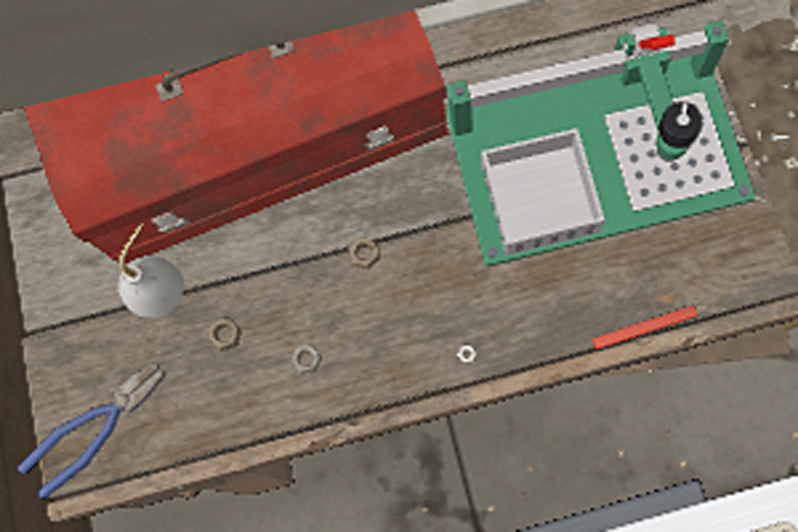

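Call:
play_rows --targets '[-9,-3.5,-3,0,-18,-7,-3,0,-27,-10.5,-3,0,-36,-14,-3,0,-36,-14,-3,0,-36,-14,-3,0,-36,-14,-3,0,-36,-14,-3,0]' --grip 7

```text
t: 0.82
tool_pos: [0.4156, 0.3906, 0.2464]
orientation: [-0.379, -3.118, 0.0]
force: [-0.3, 1.4, 0.6]
opening: 0.0699
gripper_force: 0.0
```

Call:
play_rows --targets '[0,0,0,0,0,0,0,0,0,0,0,0,0,0,0,0]'

```text
t: 1.15
tool_pos: [0.4134, 0.3929, 0.2462]
orientation: [-0.377, -3.118, 0.0]
force: [0.1, -0.3, -0.5]
opening: 0.0701
gripper_force: 0.0
```

```bash
cat >> h.py <<'E'
def goto(x,y,z,yaw=None):
    """cm/deg shift in tool axes; yaw = heading of tool y, deg, mod 180 (nearest)"""
    s=read_state(); M=R.from_rotvec(s['orientation']).as_matrix()
    d=M.T@(np.array([x,y,z])-s['tool_pos'])*100
    h=np.degrees(np.arctan2(M[1,1],M[0,1])); r=0
    if yaw is not None: r=-((yaw-h+90)%180-90)   # tool z down: + roll turns heading negative
    print('to',(x,y,z,yaw),'shift',d.round(2),'roll',round(r,1),'| now',s['tool_pos'].round(4),'head',round(h,1),'q6',s['q'][5].round(2),'t',round(s['t'],1))
E
python3 - <<'E'
from h import *
c=snap('wrist','w1.png'); goto(.46,.36,.25)
for p in [(.505,.256,.016),(.458,.425,.016),(.406,.347,.016),(.369,.175,.009)]: print(w2px(c,p))
E
```

```text
to (0.46, 0.36, 0.25, None) shift [-5.33 -2.11 -0.38] roll 0 | now [0.4132 0.3931 0.2463] head 76.2 q6 -0.66 t 1.2
[236.61930362 268.77614613]
[360.19242142 202.72936156]
[285.35531128 176.33807879]
[138.46454796 179.44426567]
```

View pics/w1.png

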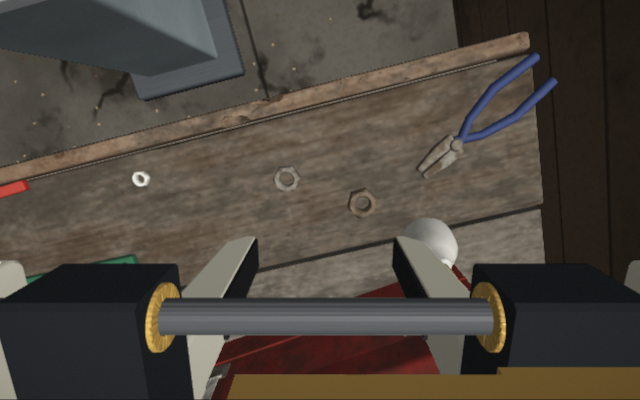

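```bash
python3 - <<'E'
from h import *
c=load('w1.png'); im=cv2.imread('pics/w1.png')
a=[cv2.resize(im[v-22:v+22,u-22:u+22],(396,396),interpolation=cv2.INTER_CUBIC) for u,v in((287,179),(361,203))]
cv2.imwrite('pics/w1c.png',np.hstack(a))
E
```

```text
(no output)
```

View pics/w1c.png

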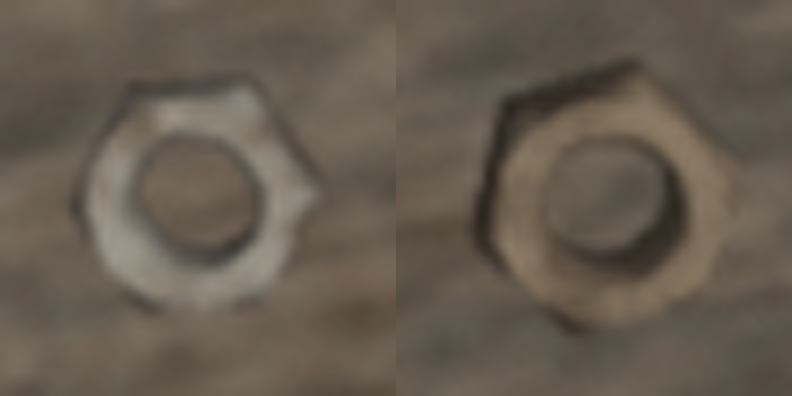

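```bash
python3 - <<'E'
from h import *
t=load('top0.png'); w=load('w1.png')
for z in(.03,.035,.05): print('oil',z,px2w(t,196,228,z).round(3),px2w(w,430,246,z).round(3))
print('tip',px2w(t,192.6,205.7,.156).round(3),px2w(t,188,222,.07).round(3))
print('n',px2w(w,287,178.5,.016).round(4),px2w(w,361.5,203.5,.016).round(4))
print('top',px2w(t,140+306/2.66,120+357/2.66,.016).round(4),px2w(t,140+224/2.66,120+332/2.66,.016).round(4),px2w(t,140+364/2.66,120+251/2.66,.016).round(4))
for n,p in dict(basket=(545,190)).items(): print(px2w(t,140+p[0]/2.66,120+p[1]/2.66,.016))
E
```

```text
oil 0.03 [0.525 0.492 0.03 ] [0.526 0.494 0.03 ]
oil 0.035 [0.524 0.49  0.035] [0.523 0.493 0.035]
oil 0.05 [0.519 0.486 0.05 ] [0.516 0.489 0.05 ]
tip [0.549 0.457 0.156] [0.537 0.5   0.07 ]
n [0.4089 0.3482 0.016 ] [0.4593 0.4263 0.016 ]
top [0.4078 0.3441 0.016 ] [0.4584 0.4247 0.016 ] [0.5069 0.2556 0.016 ]
[0.52200607 0.0401559  0.016     ]
```

```bash
python3 - <<'E'
from h import *
goto(.409,.348,.09,106);goto(.409,.348,.004,106)
E
```

```text
to (0.409, 0.348, 0.09, 106) shift [-0.67 -4.48 15.63] roll -29.8 | now [0.4132 0.3931 0.2463] head 76.2 q6 -0.66 t 1.2
to (0.409, 0.348, 0.004, 106) shift [-0.67 -4.48 24.23] roll -29.8 | now [0.4132 0.3931 0.2463] head 76.2 q6 -0.66 t 1.2
```

Call:
play_rows --targets '[-0.7,-4.5,4,-7,-0.7,-4.5,8,-14,-0.7,-4.5,12,-21,-0.7,-4.5,15,-28,-0.7,-4.5,17,-30,-0.7,-4.5,17,-30,-0.7,-4.5,17,-30]' --grip 5.5 --grip_force 25

```text
t: 1.78
tool_pos: [0.4088, 0.3471, 0.0757]
orientation: [0.441, -3.108, 0.002]
force: [0.5, 0.6, 0.2]
opening: 0.055
gripper_force: 0.0
```

```bash
python3 - <<'E'
from h import *
c=snap('wrist','w2.png'); goto(.409,.348,.004,106)
for p in [(.506,.2556,.016),(.4593,.4263,.016),(.409,.348,.016)]: print(w2px(c,p))
E
```

```text
to (0.409, 0.348, 0.004, 106) shift [0.14 0.03 7.38] roll 0.1 | now [0.4103 0.348  0.0778] head 106.1 q6 -1.24 t 1.8
[169.11549388 305.74792046]
[409.39002697 309.05297901]
[326.41009279 218.31977228]
```

View pics/w2.png

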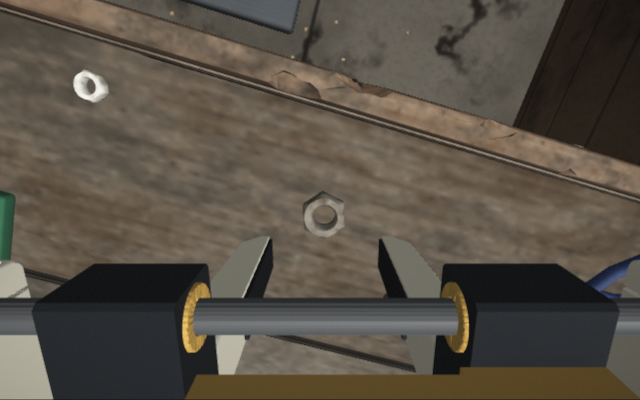

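Call:
play_rows --targets '[0.2,0,3,0,0.2,0,6,0,0.2,0,7.3,0,0.2,0,7.3,0,0.2,0,7.3,0]'

```text
t: 2.25
tool_pos: [0.409, 0.347, 0.0049]
orientation: [-0.441, 3.11, 0.001]
force: [0.5, -1.1, -0.1]
opening: 0.0548
gripper_force: 0.0
```

Call:
play_rows --targets '[0,0,0,0,0,0,0,0,0,0,0,0,0,0,0,0,0,0,0,0,0,0,0,0]' --grip 0

```text
t: 2.75
tool_pos: [0.4091, 0.3467, 0.0045]
orientation: [-0.441, 3.109, 0.001]
force: [-0.3, 0.9, 6.1]
opening: 0.0285
gripper_force: 24.9
```

Call:
play_rows --targets '[0,0,-4,0,0,0,-8,0,0,0,-12,0,0,0,-15,0,0,0,-15,0,0,0,-15,0]'

```text
t: 3.25
tool_pos: [0.4099, 0.3473, 0.1561]
orientation: [-0.44, 3.106, 0.004]
force: [-0.6, -0.4, -0.8]
opening: 0.0283
gripper_force: 24.9
```

```bash
python3 - <<'E'
from h import *
print(read_state()['opening']); goto(.495,.05,.15,88)
E
```

```text
0.0283395344512042
to (0.495, 0.05, 0.15, 88) shift [  0.1  -30.93   0.55] roll 18.1 | now [0.4099 0.3473 0.1561] head 106.1 q6 -1.25 t 3.2
```

Call:
play_rows --targets '[0,-4,0,4,0,-8,0,9,0.1,-12,0,14,0.1,-16,0,18,0.1,-20,0,18,0.1,-24,0,18,0.1,-28,0,18,0.1,-31,0,18]'

```text
t: 3.92
tool_pos: [0.4927, 0.0453, 0.1511]
orientation: [-0.052, -3.138, 0.001]
force: [0.3, -0.4, -0.5]
opening: 0.0284
gripper_force: 24.9
```

Call:
play_rows --targets '[0,0,0,0,0,0,0,0,0,0,0,0]'

```text
t: 4.17
tool_pos: [0.4926, 0.0486, 0.1517]
orientation: [-0.052, -3.138, -0.001]
force: [-0.3, -0.2, -0.8]
opening: 0.0283
gripper_force: 24.9
```

```bash
python3 - <<'E'
from h import *
c=snap('wrist','w3.png'); print(read_state()['opening']); goto(.495,.05,.045,88)
E
```

```text
0.028322796311896492
to (0.495, 0.05, 0.045, 88) shift [-0.26  0.09 10.71] roll 0.2 | now [0.4927 0.0491 0.1521] head 88.2 q6 -1.54 t 4.2
```

View pics/w3.png

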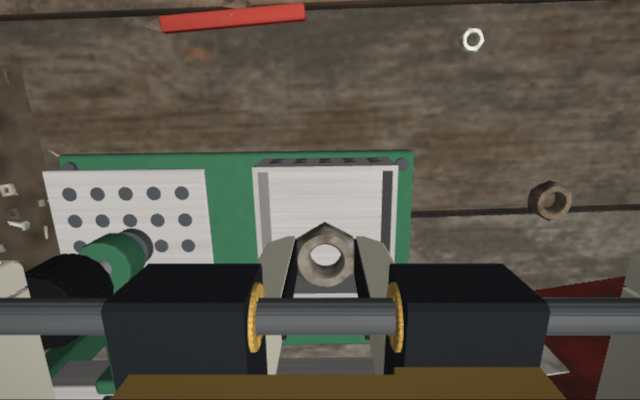

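```bash
python3 - <<'E'
from h import *
c=load('w3.png')
a,b=px2w(c,413,151.5,.012),px2w(c,60,155.5,.012)
print(a,b,np.linalg.norm(a-b)); y=(a-b)/np.linalg.norm(a-b); x=np.array([y[1],-y[0],0]); o=(a+b)/2+.1*x
print('yaw',np.degrees(np.arctan2(-y[0],y[1])),'rig',o,'basket',o-.04*x+.08*y)
print('rim outer near corners',px2w(c,254,166,.062),px2w(c,398,160,.062),'nutC',px2w(c,550,201,.016))
print('pred',[w2px(c,o-.04*x+.08*y+np.array([0,0,.05])-.055*x+s*.055*y) for s in(1,-1)])
E
```

```text
[0.45918583 0.12744028 0.012     ] [ 0.45227276 -0.18490786  0.012     ] 0.3124246325298623
yaw -1.2678958379308691 rig [ 0.55570481 -0.0309465   0.012     ] basket [0.51748477 0.049919   0.012     ]
rim outer near corners [ 0.45986158 -0.00328566  0.062     ] [0.45895861 0.10398881 0.062     ] nutC [0.50749347 0.25170659 0.016     ]
pred [array([400.72964393, 166.26197225]), array([253.41026263, 167.91138929])]
```

Call:
play_rows --targets '[0.2,0,4,0,0.2,0,8,0,0.2,0,11,0,0.2,0,12.2,0,0.2,0,12.2,0]'

```text
t: 4.63
tool_pos: [0.4881, 0.0496, 0.0277]
orientation: [-0.048, -3.134, -0.0]
force: [-0.4, -0.2, -0.2]
opening: 0.0287
gripper_force: 24.9
```

Call:
play_rows --targets '[0,0,0,0,0,0,0,0,0,0,0,0,0,0,0,0]' --grip 3.8

```text
t: 4.97
tool_pos: [0.4936, 0.0484, 0.0337]
orientation: [0.051, 3.137, 0.0]
force: [-0.6, 0.4, -0.2]
opening: 0.0379
gripper_force: 0.0
```

Call:
play_rows --targets '[0,0,-4,0,0,0,-8,0,0,0,-12,0,0,0,-12,0,0,0,-12,0]'

```text
t: 5.38
tool_pos: [0.4949, 0.0483, 0.1562]
orientation: [0.051, 3.132, 0.0]
force: [0.3, -0.1, -0.4]
opening: 0.0378
gripper_force: 0.0
```

```bash
python3 - <<'E'
from h import *
goto(.507,.2530,.15,76)
E
```

```text
to (0.507, 0.253, 0.15, 76) shift [-0.54 20.5   0.63] roll 12.1 | now [0.4949 0.0483 0.1562] head 88.1 q6 -1.54 t 5.4
```

Call:
play_rows --targets '[-0.2,4,0,0,-0.4,8,0,0,-0.5,12,0,0,-0.5,16,0,0,-0.5,20.5,1,0,-0.5,20.5,4,0,-0.5,20.5,4,0,-0.5,20.5,4,0]' --grip 5.5

```text
t: 6.05
tool_pos: [0.5009, 0.2524, 0.1086]
orientation: [-0.049, -3.135, 0.004]
force: [0.9, -0.3, 1.1]
opening: 0.0548
gripper_force: 0.0
```

Call:
play_rows --targets '[0,0,0,0]'

```text
t: 6.13
tool_pos: [0.5031, 0.2522, 0.1114]
orientation: [-0.051, -3.14, 0.001]
force: [0.9, 0.9, 0.1]
opening: 0.0549
gripper_force: 0.0
```

```bash
python3 - <<'E'
from h import *
c=snap('wrist','w4.png'); goto(.507,.2530,.004,88)
print(w2px(c,(.507,.253,.016)),w2px(c,(.459,.426,.016)))
im=cv2.imread('pics/w4.png')[100:330]
cv2.imwrite('pics/w4c.png',cv2.resize(im,(800,288)))
im=cv2.imread('pics/w4.png')[150:290,250:400]
cv2.imwrite('pics/w4d.png',cv2.resize(im,None,fx=4,fy=4))
E
```

```text
to (0.507, 0.253, 0.004, 88) shift [-0.3   0.1  10.83] roll 0.1 | now [0.5039 0.2522 0.1123] head 88.1 q6 -1.16 t 6.2
[326.34535349 208.58376128] [555.85182157 139.58254322]
```

View pics/w4d.png

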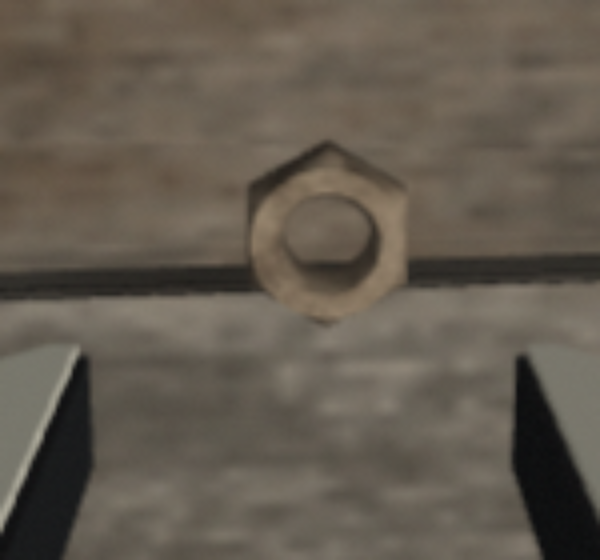

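Call:
play_rows --targets '[-0.4,0.5,3,0,-0.4,0.5,6,0,-0.4,0.5,9,0,-0.4,0.5,10.8,0,-0.4,0.5,10.8,0,-0.4,0.5,10.8,0]'

```text
t: 6.68
tool_pos: [0.5085, 0.257, 0.0043]
orientation: [0.054, 3.14, 0.0]
force: [0.3, -0.3, -0.1]
opening: 0.0552
gripper_force: 0.0
```

Call:
play_rows --targets '[0,0,0,0,0,0,0,0,0,0,0,0,0,0,0,0,0,0,0,0,0,0,0,0]' --grip 0

```text
t: 7.18
tool_pos: [0.5081, 0.258, 0.0043]
orientation: [0.051, 3.14, 0.0]
force: [-0.6, -1.5, 6.7]
opening: 0.0317
gripper_force: 25.0
```

Call:
play_rows --targets '[0,0,-4,0,0,0,-8,0,0,0,-12,0,0,0,-15,0,0,0,-15,0,0,0,-15,0]'

```text
t: 7.68
tool_pos: [0.5091, 0.2587, 0.1561]
orientation: [0.05, 3.137, 0.003]
force: [-0.2, 0.1, -1.6]
opening: 0.0318
gripper_force: 25.0
```

```bash
python3 - <<'E'
from h import *
goto(.542,.05,.155,88)
E
```

```text
to (0.542, 0.05, 0.155, 88) shift [ -3.96 -20.76   0.08] roll 0.2 | now [0.5091 0.2587 0.1561] head 88.2 q6 -1.16 t 7.7
```

Call:
play_rows --targets '[-0.8,-4,0,0,-1.6,-8,0,0,-2.4,-12,0,0,-3.2,-16,0,0,-3.9,-20.8,0,0,-3.9,-20.8,0,0,-3.9,-20.8,0,0,-3.9,-20.8,0,0]'

```text
t: 8.35
tool_pos: [0.5387, 0.0489, 0.1516]
orientation: [-0.053, -3.138, -0.001]
force: [-0.5, 0.7, -0.5]
opening: 0.0319
gripper_force: 25.0
```

Call:
play_rows --targets '[0,0,3,0,0,0,6,0,0,0,9,0,0,0,10.5,0,0,0,10.5,0,0,0,10.5,0]'

```text
t: 8.85
tool_pos: [0.5382, 0.0505, 0.0471]
orientation: [-0.047, -3.138, -0.001]
force: [0.0, 0.0, 0.8]
opening: 0.0316
gripper_force: 25.0
```

Call:
play_rows --targets '[0,0,0,0,0,0,0,0,0,0,0,0,0,0,0,0]' --grip 4.2

```text
t: 9.18
tool_pos: [0.541, 0.0489, 0.05]
orientation: [0.051, 3.139, 0.0]
force: [-0.1, -0.2, -0.5]
opening: 0.0419
gripper_force: 0.0
```

Call:
play_rows --targets '[0,0,-4,0,0,0,-8,0,0,0,-11,0,0,0,-11,0,0,0,-11,0]'

```text
t: 9.6
tool_pos: [0.5421, 0.0487, 0.1621]
orientation: [0.051, 3.134, 0.0]
force: [0.3, -0.1, 0.4]
opening: 0.0421
gripper_force: 0.0
```

```bash
python3 - <<'E'
from h import *
goto(.459,.426,.15,121)
E
```

```text
to (0.459, 0.426, 0.15, 121) shift [ 9.54 37.44  1.15] roll -32.9 | now [0.5421 0.0487 0.1621] head 88.1 q6 -1.54 t 9.6
```

Call:
play_rows --targets '[1,4,0,-4,2,8,0,-8,3,12,0,-12,4,16,0,-16,5,20,0,-20,6,24,0,-25,7,28,0,-29,8,32,0,-33]' --grip 5.5

```text
t: 10.27
tool_pos: [0.4686, 0.3726, 0.1569]
orientation: [0.848, -3.023, 0.001]
force: [1.1, -0.7, 0.1]
opening: 0.0547
gripper_force: 0.0
```

```bash
python3 - <<'E'
from h import *
goto(.459,.426,.11,121)
E
```

```text
to (0.459, 0.426, 0.11, 121) shift [-1.97  5.06  4.68] roll 0.3 | now [0.4686 0.3726 0.1569] head 121.3 q6 -1.53 t 10.3
```

Call:
play_rows --targets '[-1,2.5,1,0,-2,5.1,3,0,-2,5.1,4.6,0,-2,5.1,4.6,0,-2,5.1,4.6,0,-2,5.1,4.6,0]'

```text
t: 10.77
tool_pos: [0.4611, 0.4244, 0.1125]
orientation: [0.842, -3.026, 0.001]
force: [0.5, 0.6, 0.4]
opening: 0.055
gripper_force: 0.0
```

```bash
python3 - <<'E'
from h import *
c=snap('wrist','w5.png'); goto(.459,.426,.004,121)
print(w2px(c,(.459,.426,.016)))
im=cv2.imread('pics/w5.png')[130:300,200:450]
cv2.imwrite('pics/w5d.png',cv2.resize(im,None,fx=3,fy=3))
E
```

```text
to (0.459, 0.426, 0.004, 121) shift [ 0.17  0.26 10.94] roll 0.1 | now [0.4617 0.4246 0.1134] head 121.1 q6 -1.45 t 10.8
[328.58656426 202.26037372]
```

View pics/w5d.png

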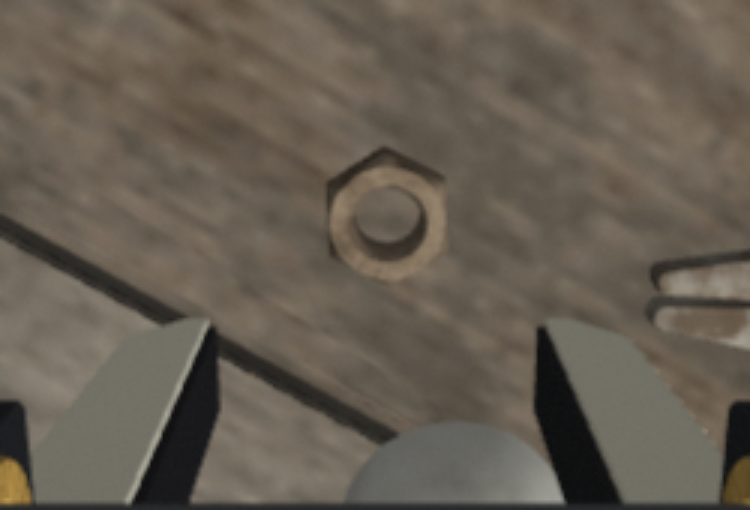

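Call:
play_rows --targets '[0.2,0.3,3,0,0.2,0.3,6,0,0.2,0.3,9,0,0.2,0.3,10.9,0,0.2,0.3,10.9,0,0.2,0.3,10.9,0]'

```text
t: 11.32
tool_pos: [0.4587, 0.4263, 0.0044]
orientation: [-0.841, 3.026, 0.001]
force: [0.4, -0.3, 0.3]
opening: 0.0551
gripper_force: 0.0
```

Call:
play_rows --targets '[0,0,0,0,0,0,0,0,0,0,0,0,0,0,0,0,0,0,0,0,0,0,0,0]' --grip 0

```text
t: 11.82
tool_pos: [0.4581, 0.4268, 0.0042]
orientation: [-0.843, 3.025, 0.0]
force: [-0.4, -2.0, 5.3]
opening: 0.0321
gripper_force: 25.0
```

Call:
play_rows --targets '[0,0,-4,0,0,0,-8,0,0,0,-12,0,0,0,-15.5,0,0,0,-15.5,0,0,0,-15.5,0]'

```text
t: 12.32
tool_pos: [0.4592, 0.4281, 0.1619]
orientation: [-0.842, 3.021, 0.004]
force: [0.0, 0.0, -1.4]
opening: 0.0316
gripper_force: 25.0
```

```bash
python3 - <<'E'
from h import *
goto(.516,.06,.155,88)
E
```

```text
to (0.516, 0.06, 0.155, 88) shift [ 14.19 -34.44   0.58] roll 33.2 | now [0.4592 0.4281 0.1619] head 121.2 q6 -1.45 t 12.3
```

Call:
play_rows --targets '[1.5,-3.7,0,4,3,-7.4,0,8,4.5,-11.1,0,12,6,-14.8,0,16,7.5,-18.5,0,20,9,-22.2,0,25,10.5,-25.9,0,29,12,-29,0,33]'

```text
t: 12.98
tool_pos: [0.5036, 0.1139, 0.156]
orientation: [-0.057, -3.138, 0.001]
force: [0.6, 0.4, -0.5]
opening: 0.0315
gripper_force: 25.0
```

```bash
python3 - <<'E'
from h import *
print(read_state()['opening']);goto(.516,.06,.155,88)
E
```

```text
0.03150718137739503
to (0.516, 0.06, 0.155, 88) shift [-1.43 -5.34  0.1 ] roll -0.1 | now [0.5036 0.1139 0.156 ] head 87.9 q6 -1.41 t 13.0
```

Call:
play_rows --targets '[-0.7,-2.7,0,0,-1.4,-5.3,0,0,-1.4,-5.3,0,0,-1.4,-5.3,3,0,-1.4,-5.3,6,0,-1.4,-5.3,9,0,-1.4,-5.3,10.3,0,-1.4,-5.3,10.3,0]'

```text
t: 13.65
tool_pos: [0.512, 0.0634, 0.0491]
orientation: [-0.05, -3.13, 0.0]
force: [-1.1, 0.4, -0.5]
opening: 0.0321
gripper_force: 25.0
```

Call:
play_rows --targets '[0,0,0,0,0,0,0,0,0,0,0,0,0,0,0,0]' --grip 4.2

```text
t: 13.98
tool_pos: [0.5185, 0.0632, 0.0571]
orientation: [0.051, 3.138, 0.0]
force: [0.6, 0.2, 0.5]
opening: 0.0422
gripper_force: 0.0
```

Call:
play_rows --targets '[0,0,-4,0,0,0,-8,0,0,0,-12,0,2,0,-16,0,4,0,-20,0,7,0,-20,0,7,0,-20,0,7,0,-20,0]'

```text
t: 14.65
tool_pos: [0.4476, 0.0655, 0.2578]
orientation: [0.05, 3.136, 0.0]
force: [0.3, 0.3, -0.5]
opening: 0.042
gripper_force: 0.0
```

```bash
python3 - <<'E'
from h import *
goto(.516,.06,.155,88)
c=snap('wrist','w6.png'); snap('top','t6.png')
im=cv2.imread('pics/t6.png')[110:320,130:470]
im=cv2.resize(im,(640,395),interpolation=cv2.INTER_CUBIC)
w=cv2.imread('pics/w6.png')[110:310]
cv2.imwrite('pics/v6.png',np.vstack([im,w]))
E
```

```text
to (0.516, 0.06, 0.155, 88) shift [-6.8  -0.33 10.31] roll 0.2 | now [0.4476 0.0655 0.2578] head 88.2 q6 -1.51 t 14.7
```

View pics/v6.png

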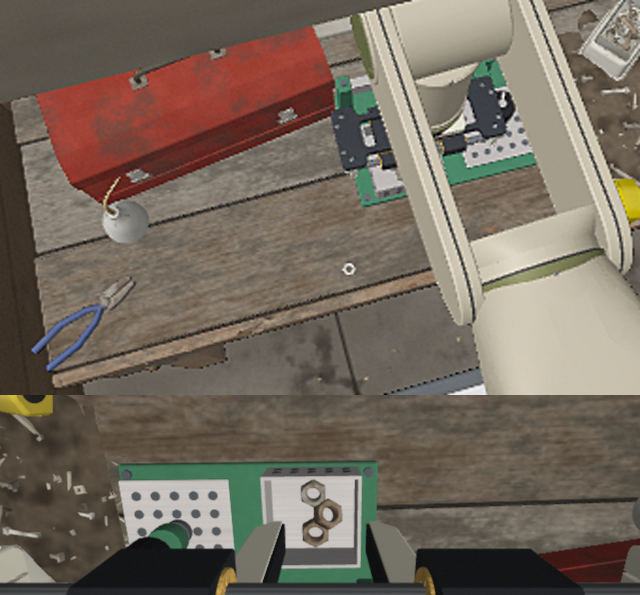

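```bash
python3 - <<'E'
from h import *
t=load('top0.png')
k=px2w(t,140+683/2.66,120+114/2.66,.168); print('knob',k)
y=np.array([np.sin(np.radians(1.5)),np.cos(np.radians(1.5)),0]);x=np.array([y[1],-y[0],0]); o=np.array([.5555,-.032,0])
print('rig coords',(k-o)@x,(k-o)@y)
w=load('w6.png')
for s in(0,.015,.03):
    p=o-.04*x+(-.085+s)*y+[0,0,.168]; print(s,p.round(4),w2px(t,p))
goto(.50,-.1,.25,88)
E
```

```text
knob [ 0.51784013 -0.09630529  0.168     ]
rig coords -0.03596364964937402 -0.06526907442725016
0 [ 0.5133 -0.1159  0.168 ] [404.22691571 162.57622776]
0.015 [ 0.5137 -0.1009  0.168 ] [398.88875189 163.82217962]
0.03 [ 0.5141 -0.0859  0.168 ] [393.54028736 165.07053571]
to (0.5, -0.1, 0.25, 88) shift [ -5.77 -16.35   0.55] roll 0.1 | now [0.4476 0.0653 0.2555] head 88.1 q6 -1.51 t 14.8
```

Call:
play_rows --targets '[-0.7,-4,0,0,-1.5,-8,0,0,-3,-12,0,0,-3.5,-16.2,0,0,-3.5,-16.2,0,0,-3.5,-16.2,0,0]' --grip 9.2

```text
t: 15.25
tool_pos: [0.4769, -0.1001, 0.2536]
orientation: [-0.058, -3.138, -0.001]
force: [0.3, 0.5, -0.2]
opening: 0.0772
gripper_force: 0.0
```

```bash
python3 - <<'E'
from h import *
c=snap('wrist','w7.png'); goto(.5165,-.0975,.155,88); snap('side','s7.png')
a=cv2.imread('pics/top0.png')[90:250,400:640]; a=cv2.resize(a,(800,533),interpolation=cv2.INTER_CUBIC)[:260]
im=cv2.imread('pics/w7.png')[60:310]; im=cv2.resize(im,(800,312))
cv2.imwrite('pics/v7.png',np.vstack([im,a])); print(w2px(c,(.5165,-.0975,.168)))
E
```

```text
to (0.5165, -0.0975, 0.155, 88) shift [-3.98  0.23  9.88] roll -0.0 | now [ 0.4769 -0.0985  0.2539] head 88.0 q6 -1.85 t 15.3
[330.08122369 255.63514836]
```

View pics/v7.png

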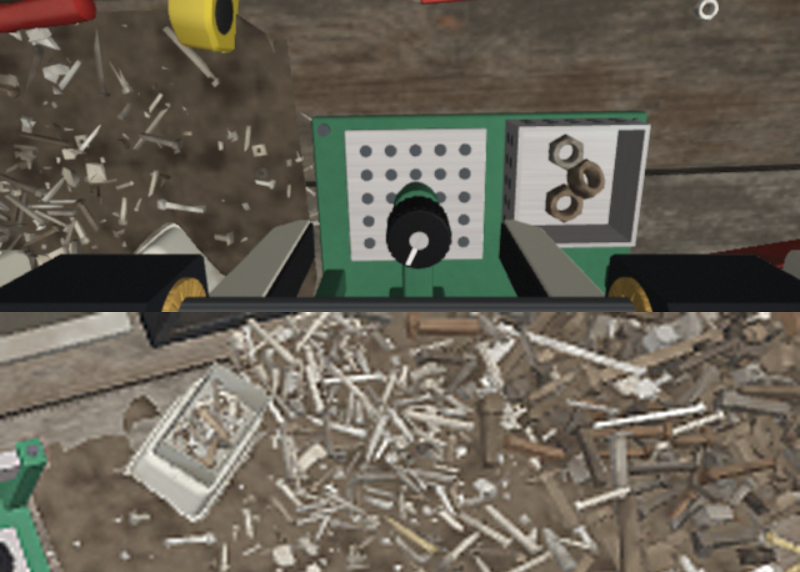

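```bash
python3 - <<'E'
from h import *
t=load('top0.png')
for u,v in((447,130),(445,60),(418,12)):
    print([px2w(t,140+u/2.66,120+v/2.66,z).round(3) for z in(0,.1,.2)])
c=load('w7.png'); print(px2w(c,335.2,252,.168))
goto(.5145,-.094,.154,88)
E
```

```text
[array([0.628, 0.128, 0.   ]), array([0.59 , 0.134, 0.1  ]), array([0.552, 0.14 , 0.2  ])]
[array([0.716, 0.108, 0.   ]), array([0.67 , 0.116, 0.1  ]), array([0.625, 0.123, 0.2  ])]
[array([0.786, 0.123, 0.   ]), array([0.735, 0.13 , 0.1  ]), array([0.683, 0.136, 0.2  ])]
[ 0.51357106 -0.09338253  0.168     ]
to (0.5145, -0.094, 0.154, 88) shift [-3.77  0.46 10.01] roll 0.1 | now [ 0.4769 -0.0975  0.2542] head 88.1 q6 -1.84 t 15.3
```

Call:
play_rows --targets '[-2,0.4,0,0,-3.8,0.4,0,0,-3.8,0.4,0,0,-3.8,0.4,3,0,-3.8,0.4,6,0,-3.8,0.4,8.5,0,-3.8,0.4,10,0,-3.8,0.4,10,0]' --grip 9.2

```text
t: 16.02
tool_pos: [0.512, -0.0927, 0.1508]
orientation: [-0.047, -3.134, -0.003]
force: [0.3, 0.8, -1.1]
opening: 0.092
gripper_force: 0.0
```

Call:
play_rows --targets '[0,0,0,0,0,0,0,0,0,0,0,0]'

```text
t: 16.27
tool_pos: [0.5163, -0.0949, 0.1575]
orientation: [0.05, 3.138, -0.001]
force: [0.3, -0.4, -0.6]
opening: 0.0922
gripper_force: 0.0
```

Call:
play_rows --targets '[0,0,0,0,0,0,0,0,0,0,0,0,0,0,0,0,0,0,0,0,0,0,0,0,0,0,0,0]' --grip 0 --grip_force 30

```text
t: 16.85
tool_pos: [0.5151, -0.095, 0.1555]
orientation: [-0.051, -3.141, -0.0]
force: [0.1, -1.2, 0.0]
opening: 0.0502
gripper_force: 0.0
```

```bash
python3 - <<'E'
from h import *
s=read_state(); print(s['opening'],s['force'],s['wrist_torque']); goto(.5175,.049,.154,88)
E
```

```text
0.050213527833571824 [ 0.10080317 -1.17101404  0.01986457] [-0.03766941  0.01572491  0.00552288]
to (0.5175, 0.049, 0.154, 88) shift [ 0.23 14.4   0.15] roll 0.1 | now [ 0.5151 -0.095   0.1555] head 88.1 q6 -1.82 t 16.9
```

Call:
play_rows --targets '[0,0,0,0,0,0,0,0,0,0,0,0,0,0,0,0]'

```text
t: 17.18
tool_pos: [0.5151, -0.0949, 0.1554]
orientation: [-0.051, -3.141, -0.0]
force: [0.2, 1.2, 0.4]
opening: 0.0403
gripper_force: 30.0
```

Call:
play_rows --targets '[0,1.5,0,0,0,3.2,0,0,0,5,0,0,0,6.8,0,0,0,8.6,0,0,0,10.4,0,0,0,12,0,0,0,13,0,0]'

```text
t: 17.85
tool_pos: [0.518, 0.036, 0.1553]
orientation: [-0.05, -3.138, 0.001]
force: [-7.3, -1.2, 5.1]
opening: 0.0403
gripper_force: 30.0
```

Call:
play_rows --targets '[0,0,0,0,0,0,0,0,0,0,0,0]'

```text
t: 18.1
tool_pos: [0.518, 0.0357, 0.1554]
orientation: [-0.049, -3.138, -0.001]
force: [-7.5, 2.7, 5.2]
opening: 0.0404
gripper_force: 30.0
```

Call:
play_rows --targets '[0,0.3,0,0,0,0.6,0,0,0,0.9,0,0,0,0.9,0,0,0,0.9,0,0]'

```text
t: 18.52
tool_pos: [0.5182, 0.0442, 0.1553]
orientation: [-0.05, -3.138, 0.0]
force: [-9.1, 0.8, 5.6]
opening: 0.0405
gripper_force: 30.0
```

Call:
play_rows --targets '[0.1,0.2,0,0,0.2,0.4,0,0,0.2,0.4,0,0,0.2,0.4,0,0]'

```text
t: 18.85
tool_pos: [0.5179, 0.0481, 0.1554]
orientation: [0.051, 3.141, 0.0]
force: [1.4, -0.6, -1.4]
opening: 0.0401
gripper_force: 30.0
```

Call:
play_rows --targets '[0,0.2,0,0,0,0.3,0,0,0,0.3,0,0,0,0.3,0,0]'

```text
t: 19.18
tool_pos: [0.518, 0.0486, 0.1554]
orientation: [-0.052, -3.141, 0.007]
force: [0.0, -11.6, -1.2]
opening: 0.0403
gripper_force: 30.0
```

Call:
play_rows --targets '[0,-0.2,0,0,0,-0.2,0,0,0,-0.2,0,0,0,-0.2,0,0,0,-0.2,0,0,0,-0.2,0,0]' --grip 6.5

```text
t: 19.68
tool_pos: [0.5178, 0.0493, 0.1555]
orientation: [0.05, 3.141, 0.0]
force: [0.0, -0.4, 0.3]
opening: 0.0648
gripper_force: 0.0
```

Call:
play_rows --targets '[0,0,-3,0,0,0,-6,0,0,0,-9,0,0,0,-13,0,-4,0,-15,0,-8,0,-15,0,-11,0,-15,0,-11,0,-15,0]' --grip 9.2

```text
t: 20.35
tool_pos: [0.6311, 0.0451, 0.3019]
orientation: [-0.052, -3.138, 0.0]
force: [-0.1, 0.3, -1.4]
opening: 0.0922
gripper_force: 0.0
```

```bash
python3 - <<'E'
from h import *
c=snap('wrist','w8.png'); snap('side','s8.png'); goto(.6,.048,.25,88)
o=np.array([.5565,-.0325,0])
for p in [(.598,.046,.187),(.628,.046,.124),(.518,.0486,.168)]: print(w2px(c,p),w2px(load('s8.png'),p))
a=cv2.imread('pics/s8.png')[130:310,250:480]; a=cv2.resize(a,(460,360),interpolation=cv2.INTER_CUBIC)
im=cv2.imread('pics/w8.png')[60:340]; im=cv2.resize(im,(340*640//280*280//640,360)) if 0 else im
b=np.zeros((560,640,3),np.uint8); b[:280]=im; s=cv2.resize(cv2.imread('pics/s8.png')[150:290,260:460],(400,280),interpolation=cv2.INTER_CUBIC); b[280:,:400]=s
cv2.imwrite('pics/v8.png',b)
E
```

```text
to (0.6, 0.048, 0.25, 88) shift [2.78 0.16 5.35] roll 0.1 | now [0.6279 0.0455 0.3034] head 88.1 q6 -1.55 t 20.4
[324.80365725 158.54823464] [355.70455611 194.83625101]
[325.8909762  179.69133786] [363.93243705 211.10744725]
[324.75786625  56.52392557] [330.2438231 201.1264731]
```

View pics/v8.png

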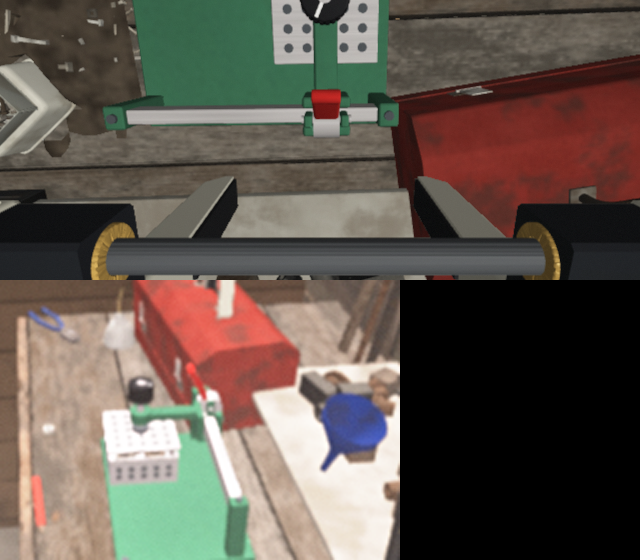

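```bash
python3 - <<'E'
from h import *
t=load('top0.png'); s=load('s8.png'); w=load('w8.png')
for z in(.08,.12,.16,.2,.24): print(z,[w2px(s,px2w(t,u,v,z)).round(0) for u,v in((297,124.5),(307,142))], px2w(w,395,165,z).round(3), px2w(w,413,185,z).round(3))
print(px2w(w,326,160,.187),px2w(w,326,152,.19))
E
```

```text
0.08 [array([391., 207.]), array([374., 210.])] [0.622 0.125 0.08 ] [0.646 0.146 0.08 ]
0.12 [array([386., 197.]), array([370., 200.])] [0.616 0.117 0.12 ] [0.637 0.136 0.12 ]
0.16 [array([381., 187.]), array([365., 190.])] [0.61  0.109 0.16 ] [0.628 0.125 0.16 ]
0.2 [array([376., 176.]), array([360., 179.])] [0.603 0.101 0.2  ] [0.62  0.115 0.2  ]
0.24 [array([370., 165.]), array([355., 168.])] [0.597 0.093 0.24 ] [0.611 0.105 0.24 ]
[0.59921757 0.04693618 0.187     ] [0.59236932 0.04715328 0.19      ]
```

Call:
play_rows --targets '[3.5,-0.5,0,0,6.8,-0.5,0,0,6.8,-0.5,4,0,6.8,-0.5,7,0,6.8,-0.5,7,0,6.8,-0.5,7,0,6.8,-0.5,7,0,6.8,-0.5,7,0]' --grip 0

```text
t: 21.12
tool_pos: [0.5608, 0.0427, 0.2385]
orientation: [0.051, 3.137, 0.0]
force: [0.5, -0.8, 0.4]
opening: 0.0437
gripper_force: 0.0
```

Call:
play_rows --targets '[0,0,0,0,0,0,0,0,0,0,0,0,0,0,0,0,0,0,0,0,0,0,0,0]'

```text
t: 21.62
tool_pos: [0.5596, 0.0426, 0.2355]
orientation: [-0.051, -3.141, -0.0]
force: [0.2, -0.2, 0.5]
opening: 0.0037
gripper_force: 0.0
```

```bash
python3 - <<'E'
from h import *
for p in ((.56,.166),(.592,.166),(.613,.174),(.6377,.171),(.6545,.16),(.6634,.148),(.675,.140)): goto(p[0],.04,p[1],88)
print(read_state()['opening'])
E
```

```text
to (0.56, 0.04, 0.166, 88) shift [-0.05 -0.26  6.95] roll 0.1 | now [0.5596 0.0426 0.2355] head 88.1 q6 -1.55 t 21.6
to (0.592, 0.04, 0.166, 88) shift [-3.25 -0.16  6.95] roll 0.1 | now [0.5596 0.0426 0.2355] head 88.1 q6 -1.55 t 21.6
to (0.613, 0.04, 0.174, 88) shift [-5.34 -0.09  6.15] roll 0.1 | now [0.5596 0.0426 0.2355] head 88.1 q6 -1.55 t 21.6
to (0.6377, 0.04, 0.171, 88) shift [-7.81 -0.01  6.45] roll 0.1 | now [0.5596 0.0426 0.2355] head 88.1 q6 -1.55 t 21.6
to (0.6545, 0.04, 0.16, 88) shift [-9.49  0.04  7.55] roll 0.1 | now [0.5596 0.0426 0.2355] head 88.1 q6 -1.55 t 21.6
to (0.6634, 0.04, 0.148, 88) shift [-10.38   0.07   8.75] roll 0.1 | now [0.5596 0.0426 0.2355] head 88.1 q6 -1.55 t 21.6
to (0.675, 0.04, 0.14, 88) shift [-11.54   0.11   9.55] roll 0.1 | now [0.5596 0.0426 0.2355] head 88.1 q6 -1.55 t 21.6
0.0036712104455838145
```

Call:
play_rows --targets '[0,-0.2,3,0,0,-0.2,6,0,0,-0.2,7,0,0,-0.2,7,0,0,-0.2,7,0]'

```text
t: 22.03
tool_pos: [0.5592, 0.0407, 0.1656]
orientation: [-0.051, -3.14, -0.0]
force: [-0.5, 0.2, 0.2]
opening: 0.0008
gripper_force: 0.0
```

Call:
play_rows --targets '[-1.6,0,0,0,-3.2,0,0,0,-4.2,0,-0.4,0,-5.3,0,-0.8,0,-6.6,0,-0.7,0,-7.8,0,-0.5,0,-7.8,0,-0.5,0]'

```text
t: 22.62
tool_pos: [0.6397, 0.038, 0.1725]
orientation: [0.051, 3.138, -0.0]
force: [1.5, 0.0, 0.3]
opening: 0.0006
gripper_force: 0.0
```

Call:
play_rows --targets '[-0.9,0,0.5,0,-1.7,0,1.1,0,-2.2,0,1.7,0,-2.6,0,2.3,0,-3.2,0,2.8,0,-3.7,0,3.1,0,-3.7,0,3.1,0,-3.7,0,3.1,0]'

```text
t: 23.28
tool_pos: [0.6738, 0.0369, 0.1414]
orientation: [-0.051, -3.139, 0.0]
force: [-16.7, 0.2, 14.3]
opening: 0.0005
gripper_force: 7.5
```

```bash
python3 - <<'E'
from h import *
c=snap('side','s9.png')
def red(im):
    im=im.astype(int); m=(im[...,0]>150)&(im[...,1]<70)&(im[...,2]<70); m[:150]=0;m[260:]=0;m[:,:340]=0;m[:,385:]=0
    # print extreme pts
    v,u=np.nonzero(m); return m,u,v
for n in('s8.png','s9.png'):
    m,u,v=red(load(n)['image_']); print(n,len(u)); 
    if len(u): print(u.min(),u.max(),v.min(),v.max(), 'tip',u[v.argmin()],v.min(),'right',u.max(),v[u.argmax()])
for th in(-.45,0,.5,.7,.9,1.1,1.35):
    print(th,[w2px(c,(.629+r*np.sin(th),.0465,.124+r*np.cos(th))).round(0) for r in(.02,.07)])
cv2.imwrite('pics/v9.png',cv2.resize(cv2.imread('pics/s9.png')[150:250,310:430],None,fx=6,fy=6,interpolation=cv2.INTER_CUBIC))
E
```

```text
s8.png 22
342 371 154 207 tip 365 154 right 371 207
s9.png 7
341 373 169 212 tip 341 169 right 373 191
-0.45 [array([362., 206.]), array([356., 195.])]
0 [array([365., 206.]), array([366., 192.])]
0.5 [array([367., 206.]), array([376., 194.])]
0.7 [array([368., 207.]), array([379., 196.])]
0.9 [array([369., 207.]), array([382., 198.])]
1.1 [array([370., 208.]), array([384., 201.])]
1.35 [array([370., 209.]), array([385., 206.])]
```

View pics/v9.png

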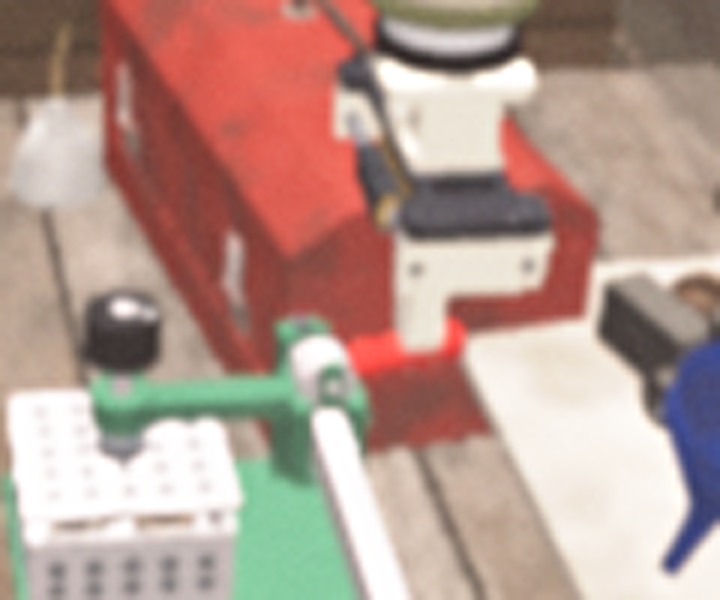

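Call:
play_rows --targets '[0,0,-4,0,0,0,-8,0,0,0,-12,-7,4,0,-12,-14,8,0,-12,-21,12,0.6,-12,-28,15.5,0.6,-12,-35,15.5,0.6,-12,-42]' --grip 9.2

```text
t: 24.0
tool_pos: [0.5139, 0.0486, 0.2578]
orientation: [1.087, -2.943, -0.003]
force: [-0.4, -0.1, -0.0]
opening: 0.049
gripper_force: 0.0
```

Call:
play_rows --targets '[0,0,0,-6,0,0,0,-6,0,0,0,-6,0,0,0,-6]'

```text
t: 24.33
tool_pos: [0.5201, 0.0479, 0.2594]
orientation: [1.226, -2.893, 0.0]
force: [1.2, 0.2, 1.1]
opening: 0.0759
gripper_force: 0.0
```

```bash
python3 - <<'E'
from h import *
goto(.518,.049,.155)
E
```

```text
to (0.518, 0.049, 0.155, None) shift [ 0.07  0.23 10.44] roll 0 | now [0.5201 0.0479 0.2594] head 135.9 q6 -2.38 t 24.3
```

Call:
play_rows --targets '[0.1,0.2,0,0,0.1,0.2,3,0,0.1,0.2,6,0,0.1,0.2,9,0,0.1,0.2,10.4,0,0.1,0.2,10.4,0,0.1,0.2,10.4,0]' --grip 7

```text
t: 24.92
tool_pos: [0.5171, 0.0486, 0.1548]
orientation: [1.229, -2.889, -0.001]
force: [0.6, 0.0, -0.4]
opening: 0.0703
gripper_force: 0.0
```

Call:
play_rows --targets '[0,0,0,0,0,0,0,0,0,0,0,0,0,0,0,0,0,0,0,0,0,0,0,0,0,0,0,0]' --grip 0 --grip_force 30

```text
t: 25.5
tool_pos: [0.5177, 0.049, 0.1564]
orientation: [-1.231, 2.89, 0.001]
force: [-3.3, 3.4, 5.9]
opening: 0.0402
gripper_force: 30.0
```

```bash
python3 - <<'E'
from h import *
s=read_state(); print(s['opening'],s['gripper_force'],s['force'].round(1),s['wrist_torque'].round(3)); goto(.518,.0486,.155)
E
```

```text
0.04019780146956375 30.002906620502472 [-3.3  3.4  5.9] [0.474 0.652 0.032]
to (0.518, 0.0486, 0.155, None) shift [ 0.01 -0.05  0.14] roll 0 | now [0.5177 0.049  0.1564] head 136.2 q6 -2.38 t 25.5
```

Gripped. First stroke, one call, then check.

Call:
play_rows --targets '[0,0,0.01,6.75,0,0,0.02,13.5,0,0,0.04,20.25,0,0,0.05,27,0,0,0.06,33.75,0,0,0.07,40.5,0,0,0.08,47.25,0,0,0.09,54]'

```text
t: 26.17
tool_pos: [0.5182, 0.0476, 0.1555]
orientation: [0.225, 3.132, -0.003]
force: [-0.3, -5.1, 3.9]
opening: 0.0402
gripper_force: 30.0
```

```bash
python3 - <<'E'
from h import *
s=read_state(); print(s['opening'],s['gripper_force'],s['force'].round(1),s['wrist_torque'].round(3)); goto(.518,.0486,.155)
E
```

```text
0.040160037121350696 29.994437992572784 [-0.3 -5.1  3.9] [-0.906  0.13  -0.004]
to (0.518, 0.0486, 0.155, None) shift [0.04 0.1  0.04] roll 0 | now [0.5182 0.0476 0.1555] head 81.8 q6 -1.43 t 26.2
```

Call:
play_rows --targets '[0,0,0.01,6.75,0,0,0.02,13.5,0,0,0.04,20.25,0,0,0.05,27,0,0,0.06,33.75,0,0,0.07,40.5,0,0,0.08,47.25,0,0,0.09,54]'

```text
t: 26.83
tool_pos: [0.5173, 0.0464, 0.1544]
orientation: [1.623, 2.688, -0.006]
force: [-6.7, -9.4, 7.6]
opening: 0.0401
gripper_force: 30.0
```

Call:
play_rows --targets '[0,0,0.01,6.75,0,0,0.02,13.5,0,0,0.04,20.25,0,0,0.05,27,0,0,0.06,33.75,0,0,0.07,40.5,0,0,0.08,47.25,0,0,0.09,54]'

```text
t: 27.5
tool_pos: [0.5158, 0.0465, 0.1535]
orientation: [2.667, 1.659, -0.008]
force: [-13.9, -9.3, 12.4]
opening: 0.0402
gripper_force: 30.0
```

Call:
play_rows --targets '[0,0,0.01,6.75,0,0,0.02,13.5,0,0,0.04,20.25,0,0,0.05,27,0,0,0.06,33.75,0,0,0.07,40.5,0,0,0.08,47.25,0,0,0.09,54]'

```text
t: 28.17
tool_pos: [0.515, 0.0476, 0.1525]
orientation: [3.129, 0.268, -0.009]
force: [-19.5, -3.9, 15.1]
opening: 0.0403
gripper_force: 30.0
```

Call:
play_rows --targets '[0,0,0.01,6.75,0,0,0.02,13.5,0,0,0.04,20.25,0,0,0.05,27,0,0,0.06,33.75,0,0,0.07,40.5,0,0,0.08,47.25,0,0,0.09,54]'

```text
t: 28.83
tool_pos: [0.5153, 0.0489, 0.1515]
orientation: [2.91, -1.181, -0.007]
force: [-15.4, 2.3, 13.2]
opening: 0.0399
gripper_force: 30.0
```

```bash
python3 - <<'E'
from h import *
s=read_state(); print(s['opening'],s['gripper_force'],s['force'].round(1),s['wrist_torque'].round(3)); goto(.518,.0486,.15)
c=snap('wrist','w10.png')
im=c['image_'].astype(int); 
cv2.imwrite('pics/w10.png',c['image_'][:,:,::-1])
E
```

```text
0.0398735674202635 29.999510943889618 [-15.4   2.3  13.2] [3.100e-01 2.883e+00 2.000e-03]
to (0.518, 0.0486, 0.15, None) shift [ 0.21 -0.16  0.15] roll 0 | now [0.5153 0.0489 0.1515] head -134.2 q6 2.34 t 28.8
```

Call:
play_rows --targets '[0,0,0,0,0,0,0,0,0,0,0,0,0,0,0,0,0,0,0,0,0,0,0,0]' --grip 7

```text
t: 29.38
tool_pos: [0.5177, 0.0486, 0.1509]
orientation: [2.914, -1.173, 0.0]
force: [-0.7, 0.2, 0.1]
opening: 0.0693
gripper_force: 0.0
```

```bash
python3 - <<'E'
from h import *
s=read_state(); print(s['opening'],s['gripper_force'],s['force'].round(1),s['wrist_torque'].round(3)); goto(.5165,.0477,.152)
c=snap('wrist','w11.png')
E
```

```text
0.06930673708239546 0.0 [-0.7  0.2  0.1] [0.005 0.154 0.027]
to (0.5165, 0.0477, 0.152, None) shift [-0.03  0.14 -0.11] roll 0 | now [0.5177 0.0486 0.1509] head -133.9 q6 2.33 t 29.4
```

Call:
play_rows --targets '[0,0.14,0,-6.75,0,0.14,0,-13.5,0,0.14,0,-20.25,0,0.14,0,-27,0,0.14,0,-33.75,0,0.14,0,-40.5,0,0.14,0,-47.25,0,0.14,0,-54]'

```text
t: 30.1
tool_pos: [0.5167, 0.0476, 0.1509]
orientation: [3.128, 0.287, 0.0]
force: [0.9, -0.3, -0.4]
opening: 0.0703
gripper_force: 0.0
```

Call:
play_rows --targets '[0,0,0,-6.75,0,0,0,-13.5,0,0,0,-20.25,0,0,0,-27,0,0,0,-33.75,0,0,0,-40.5,0,0,0,-47.25,0,0,0,-54]'

```text
t: 30.77
tool_pos: [0.5167, 0.0476, 0.1509]
orientation: [-2.657, -1.676, 0.0]
force: [-0.1, -0.4, 0.4]
opening: 0.0702
gripper_force: 0.0
```

Call:
play_rows --targets '[0,0,0,-6.75,0,0,0,-13.5,0,0,0,-20.25,0,0,0,-27,0,0,0,-33.75,0,0,0,-40.5,0,0,0,-47.25,0,0,0,-54]'

```text
t: 31.43
tool_pos: [0.5167, 0.0476, 0.1509]
orientation: [1.607, 2.7, -0.0]
force: [0.3, 0.6, -0.1]
opening: 0.0696
gripper_force: 0.0
```

Call:
play_rows --targets '[0,0,0,-6.75,0,0,0,-13.5,0,0,0,-20.25,0,0,0,-27,0,0,0,-33.75,0,0,0,-40.5,0,0,0,-47.25,0,0,0,-54]'

```text
t: 32.1
tool_pos: [0.5167, 0.0476, 0.1509]
orientation: [-0.206, -3.135, 0.0]
force: [-0.4, -0.6, 0.1]
opening: 0.0701
gripper_force: 0.0
```

Call:
play_rows --targets '[0,0,0,-6.75,0,0,0,-13.5,0,0,0,-20.25,0,0,0,-27,0,0,0,-33.75,0,0,0,-40.5,0,0,0,-47.25,0,0,0,-54]'

```text
t: 32.77
tool_pos: [0.5167, 0.0476, 0.151]
orientation: [-1.24, 2.887, -0.0]
force: [-0.6, -0.6, -0.4]
opening: 0.07
gripper_force: 0.0
```

Call:
play_rows --targets '[0,0,0,0,0,0,0,0,0,0,0,0,0,0,0,0,0,0,0,0,0,0,0,0,0,0,0,0]' --grip 0

```text
t: 33.35
tool_pos: [0.5164, 0.0478, 0.151]
orientation: [1.23, -2.89, -0.001]
force: [-1.5, 0.5, 1.2]
opening: 0.0403
gripper_force: 30.0
```

```bash
python3 - <<'E'
from h import *
s=read_state(); print(s['opening'],s['gripper_force'],s['force'].round(1),s['wrist_torque'].round(3)); goto(.5165,.0477,.152)
E
```

```text
0.04027328339914654 30.000206530094147 [-1.5  0.5  1.2] [ 0.242  0.312 -0.022]
to (0.5165, 0.0477, 0.152, None) shift [-0.   -0.01 -0.1 ] roll 0 | now [0.5164 0.0478 0.151 ] head 136.1 q6 -2.38 t 33.4
```

Well centred now. Second stroke and return.

Call:
play_rows --targets '[0,0,0.01,6.75,0,0,0.02,13.5,0,0,0.04,20.25,0,0,0.05,27,0,0,0.06,33.75,0,0,0.07,40.5,0,0,0.08,47.25,0,0,0.09,54]'

```text
t: 34.02
tool_pos: [0.5165, 0.0476, 0.1501]
orientation: [-0.225, -3.133, 0.0]
force: [-1.5, -0.2, 1.2]
opening: 0.0405
gripper_force: 30.0
```

Call:
play_rows --targets '[0,0,0.01,6.75,0,0,0.02,13.5,0,0,0.04,20.25,0,0,0.05,27,0,0,0.06,33.75,0,0,0.07,40.5,0,0,0.08,47.25,0,0,0.09,54]'

```text
t: 34.68
tool_pos: [0.5164, 0.0475, 0.1491]
orientation: [-1.623, -2.69, 0.001]
force: [-1.9, -0.0, 1.2]
opening: 0.0405
gripper_force: 30.0
```

Call:
play_rows --targets '[0,0,0.01,6.75,0,0,0.02,13.5,0,0,0.04,20.25,0,0,0.05,27,0,0,0.06,33.75,0,0,0.07,40.5,0,0,0.08,47.25,0,0,0.09,54]'

```text
t: 35.35
tool_pos: [0.5162, 0.0475, 0.1481]
orientation: [-2.667, -1.66, 0.001]
force: [-2.3, -0.1, 1.6]
opening: 0.0401
gripper_force: 30.0
```

Call:
play_rows --targets '[0,0,0.01,6.75,0,0,0.02,13.5,0,0,0.04,20.25,0,0,0.05,27,0,0,0.06,33.75,0,0,0.07,40.5,0,0,0.08,47.25,0,0,0.09,54]'

```text
t: 36.02
tool_pos: [0.5162, 0.0476, 0.1472]
orientation: [-3.13, -0.268, 0.002]
force: [-2.7, 0.2, 1.5]
opening: 0.04
gripper_force: 30.0
```

Call:
play_rows --targets '[0,0,0.01,6.75,0,0,0.02,13.5,0,0,0.04,20.25,0,0,0.05,27,0,0,0.06,33.75,0,0,0.07,40.5,0,0,0.08,47.25,0,0,0.09,54]'

```text
t: 36.68
tool_pos: [0.5162, 0.0477, 0.1463]
orientation: [2.911, -1.182, -0.002]
force: [-2.3, 0.5, 0.8]
opening: 0.0404
gripper_force: 30.0
```

Call:
play_rows --targets '[0,0,0,0,0,0,0,0,0,0,0,0,0,0,0,0,0,0,0,0,0,0,0,0]' --grip 7

```text
t: 37.18
tool_pos: [0.5167, 0.0476, 0.1465]
orientation: [-2.915, 1.172, -0.0]
force: [0.4, 0.4, -0.0]
opening: 0.0694
gripper_force: 0.0
```

Call:
play_rows --targets '[0,0,0,-6.75,0,0,0,-13.5,0,0,0,-20.25,0,0,0,-27,0,0,0,-33.75,0,0,0,-40.5,0,0,0,-47.25,0,0,0,-54]'

```text
t: 37.85
tool_pos: [0.5167, 0.0476, 0.1465]
orientation: [3.128, 0.288, 0.0]
force: [-0.4, 1.1, -0.3]
opening: 0.0698
gripper_force: 0.0
```

Call:
play_rows --targets '[0,0,0,-6.75,0,0,0,-13.5,0,0,0,-20.25,0,0,0,-27,0,0,0,-33.75,0,0,0,-40.5,0,0,0,-47.25,0,0,0,-54]'

```text
t: 38.52
tool_pos: [0.5167, 0.0476, 0.1465]
orientation: [2.657, 1.677, 0.0]
force: [0.5, 0.5, 0.2]
opening: 0.07
gripper_force: 0.0
```

Call:
play_rows --targets '[0,0,0,-6.75,0,0,0,-13.5,0,0,0,-20.25,0,0,0,-27,0,0,0,-33.75,0,0,0,-40.5,0,0,0,-47.25,0,0,0,-54]'

```text
t: 39.18
tool_pos: [0.5167, 0.0476, 0.1465]
orientation: [1.606, 2.7, 0.0]
force: [-0.1, 0.1, -1.0]
opening: 0.0699
gripper_force: 0.0
```

Call:
play_rows --targets '[0,0,0,-6.75,0,0,0,-13.5,0,0,0,-20.25,0,0,0,-27,0,0,0,-33.75,0,0,0,-40.5,0,0,0,-47.25,0,0,0,-54]'

```text
t: 39.85
tool_pos: [0.5167, 0.0476, 0.1465]
orientation: [0.205, 3.135, -0.0]
force: [-0.1, 0.4, -0.8]
opening: 0.0701
gripper_force: 0.0
```

Call:
play_rows --targets '[0,0,0,-6.75,0,0,0,-13.5,0,0,0,-20.25,0,0,0,-27,0,0,0,-33.75,0,0,0,-40.5,0,0,0,-47.25,0,0,0,-54]'

```text
t: 40.52
tool_pos: [0.5167, 0.0476, 0.1465]
orientation: [-1.241, 2.886, -0.0]
force: [0.5, 0.6, -0.8]
opening: 0.0701
gripper_force: 0.0
```

Call:
play_rows --targets '[0,0,0,0,0,0,0,0,0,0,0,0,0,0,0,0,0,0,0,0,0,0,0,0,0,0,0,0]' --grip 0

```text
t: 41.1
tool_pos: [0.5164, 0.0478, 0.1465]
orientation: [1.23, -2.89, -0.001]
force: [-1.4, 0.8, 0.7]
opening: 0.0402
gripper_force: 30.0
```

Call:
play_rows --targets '[0,0,0.01,6.75,0,0,0.02,13.5,0,0,0.04,20.25,0,0,0.05,27,0,0,0.06,33.75,0,0,0.07,40.5,0,0,0.08,47.25,0,0,0.09,54]'

```text
t: 41.77
tool_pos: [0.5165, 0.0476, 0.1456]
orientation: [-0.225, -3.133, 0.0]
force: [-1.0, 0.0, 0.8]
opening: 0.0401
gripper_force: 30.0
```

Call:
play_rows --targets '[0,0,0.01,6.75,0,0,0.02,13.5,0,0,0.04,20.25,0,0,0.05,27,0,0,0.06,33.75,0,0,0.07,40.5,0,0,0.08,47.25,0,0,0.09,54]'

```text
t: 42.43
tool_pos: [0.5164, 0.0475, 0.1446]
orientation: [-1.623, -2.69, 0.001]
force: [-1.8, -0.2, 1.9]
opening: 0.0403
gripper_force: 30.0
```

Call:
play_rows --targets '[0,0,0.01,6.75,0,0,0.02,13.5,0,0,0.04,20.25,0,0,0.05,27,0,0,0.06,33.75,0,0,0.07,40.5,0,0,0.08,47.25,0,0,0.09,54]'

```text
t: 43.1
tool_pos: [0.5162, 0.0475, 0.1437]
orientation: [-2.667, -1.66, 0.001]
force: [-1.9, 0.2, 1.7]
opening: 0.0404
gripper_force: 30.0
```

```bash
python3 - <<'E'
from h import *
s=read_state(); print(s['opening'],s['gripper_force'],s['force'].round(1),s['wrist_torque'].round(3)); goto(.5165,.0477,.152)
E
```

```text
0.04036416297887345 29.993500113487244 [-1.9  0.2  1.7] [-0.095  0.658  0.003]
to (0.5165, 0.0477, 0.152, None) shift [ 0.03  0.01 -0.83] roll 0 | now [0.5162 0.0475 0.1437] head -26.2 q6 0.45 t 43.1
```

Call:
play_rows --targets '[0,0,0.01,6.75,0,0,0.02,13.5,0,0,0.04,20.25,0,0,0.05,27,0,0,0.06,33.75,0,0,0.07,40.5,0,0,0.08,47.25,0,0,0.09,54]'

```text
t: 43.77
tool_pos: [0.5161, 0.0476, 0.1427]
orientation: [-3.13, -0.268, 0.002]
force: [-2.9, 1.4, 1.3]
opening: 0.0406
gripper_force: 30.0
```

```bash
python3 - <<'E'
from h import *
s=read_state(); print(s['force'].round(1),s['wrist_torque'].round(3)); goto(.5165,.0477,.152)
E
```

```text
[-2.9  1.4  1.3] [0.078 0.655 0.013]
to (0.5165, 0.0477, 0.152, None) shift [ 0.04  0.   -0.93] roll 0 | now [0.5161 0.0476 0.1427] head -80.2 q6 1.39 t 43.8
```

Call:
play_rows --targets '[0,0,0.01,6.75,0,0,0.02,13.5,0,0,0.04,20.25,0,0,0.05,27,0,0,0.06,33.75,0,0,0.07,40.5,0,0,0.08,47.25,0,0,0.09,54]'

```text
t: 44.43
tool_pos: [0.5162, 0.0478, 0.1418]
orientation: [2.911, -1.182, -0.001]
force: [-2.6, 1.7, 0.4]
opening: 0.0401
gripper_force: 30.0
```

```bash
python3 - <<'E'
from h import *
s=read_state(); print(s['force'].round(1),s['wrist_torque'].round(3)); goto(.5165,.0477,.152)
E
```

```text
[-2.6  1.7  0.4] [0.266 0.472 0.027]
to (0.5165, 0.0477, 0.152, None) shift [ 0.02 -0.02 -1.02] roll 0 | now [0.5162 0.0478 0.1418] head -134.2 q6 2.34 t 44.4
```

Call:
play_rows --targets '[0,0,0,0,0,0,0,0,0,0,0,0,0,0,0,0,0,0,0,0,0,0,0,0]' --grip 7

```text
t: 44.93
tool_pos: [0.5167, 0.0476, 0.142]
orientation: [-2.915, 1.172, -0.0]
force: [0.3, -0.1, 0.0]
opening: 0.0696
gripper_force: 0.0
```

Call:
play_rows --targets '[0,0,0,-6.75,0,0,0,-13.5,0,0,0,-20.25,0,0,0,-27,0,0,0,-33.75,0,0,0,-40.5,0,0,0,-47.25,0,0,0,-54]'

```text
t: 45.6
tool_pos: [0.5167, 0.0476, 0.142]
orientation: [3.128, 0.288, 0.0]
force: [-0.1, -0.0, 0.4]
opening: 0.0699
gripper_force: 0.0
```

Call:
play_rows --targets '[0,0,0,-6.75,0,0,0,-13.5,0,0,0,-20.25,0,0,0,-27,0,0,0,-33.75,0,0,0,-40.5,0,0,0,-47.25,0,0,0,-54]'

```text
t: 46.27
tool_pos: [0.5167, 0.0476, 0.142]
orientation: [2.656, 1.677, 0.0]
force: [-0.9, 0.0, 0.1]
opening: 0.07
gripper_force: 0.0
```

Call:
play_rows --targets '[0,0,0,-6.75,0,0,0,-13.5,0,0,0,-20.25,0,0,0,-27,0,0,0,-33.75,0,0,0,-40.5,0,0,0,-47.25,0,0,0,-54]'

```text
t: 46.93
tool_pos: [0.5167, 0.0476, 0.142]
orientation: [1.606, 2.7, -0.0]
force: [0.1, -0.0, 1.1]
opening: 0.0703
gripper_force: 0.0
```

Call:
play_rows --targets '[0,0,0,0,0,0,0,0,0,0,0,0,0,0,0,0,0,0,0,0,0,0,0,0,0,0,0,0]' --grip 0

```text
t: 47.52
tool_pos: [0.5165, 0.0475, 0.142]
orientation: [-1.616, -2.694, 0.001]
force: [-2.1, -0.4, 0.4]
opening: 0.0403
gripper_force: 30.0
```

Call:
play_rows --targets '[0,0,0.01,6.75,0,0,0.02,13.5,0,0,0.03,20,0,0,0.04,27,0,0,0.04,27]'

```text
t: 47.93
tool_pos: [0.5164, 0.0471, 0.1416]
orientation: [2.205, 2.237, -0.002]
force: [-1.9, -3.1, 0.7]
opening: 0.0408
gripper_force: 30.0
```

```bash
python3 - <<'E'
from h import *
s=read_state(); print(s['force'].round(1),s['wrist_torque'].round(3),s['joint_torque'].round(2)); goto(.5165,.0477,.152)
E
```

```text
[-1.9 -3.1  0.7] [-0.636  0.53   0.457] [  0.96 -44.9  -47.85   1.32  -0.88   3.41]
to (0.5165, 0.0477, 0.152, None) shift [ 0.06  0.01 -1.04] roll 0 | now [0.5164 0.0471 0.1416] head 0.8 q6 -0.02 t 47.9
```

Call:
play_rows --targets '[0,0,0.01,6.75,0,0,0.02,13.5,0,0,0.03,20,0,0,0.04,27,0,0,0.04,27]'

```text
t: 48.35
tool_pos: [0.5162, 0.0474, 0.1415]
orientation: [2.665, 1.664, -0.002]
force: [-5.0, -2.2, 5.0]
opening: 0.0403
gripper_force: 30.0
```

```bash
python3 - <<'E'
from h import *
s=read_state(); print(s['force'].round(1),s['wrist_torque'].round(3),s['joint_torque'].round(2)); goto(.5165,.0477,.152)
E
```

```text
[-5.  -2.2  5. ] [-0.387  0.985  0.231] [  0.57 -43.39 -47.27   0.9   -1.95   2.97]
to (0.5165, 0.0477, 0.152, None) shift [ 0.03  0.01 -1.05] roll 0 | now [0.5162 0.0474 0.1415] head -26.0 q6 0.45 t 48.4
```

Call:
play_rows --targets '[0,0,0,0,0,0,0,0,0,0,0,0,0,0,0,0,0,0,0,0,0,0,0,0]' --grip 7

```text
t: 48.85
tool_pos: [0.5167, 0.0476, 0.1411]
orientation: [-2.662, -1.669, -0.0]
force: [-0.8, 0.1, -1.0]
opening: 0.0697
gripper_force: 0.0
```

Call:
play_rows --targets '[0,0,-3,0,0,0,-6,0,0,0,-10,0,0,0,-14,0,0,0,-18,0,0,0,-18,0,0,0,-18,0,0,0,-18,0]'

```text
t: 49.52
tool_pos: [0.5167, 0.0476, 0.3208]
orientation: [-2.662, -1.668, -0.0]
force: [-0.1, -0.3, -1.4]
opening: 0.0699
gripper_force: 0.0
```

```bash
python3 - <<'E'
from h import *
goto(.5165,.0477,.152)
snap('side','s12.png'); snap('wrist','w12.png'); snap('top','t12.png')
a=cv2.resize(cv2.imread('pics/s12.png')[150:250,260:430],(640,376),interpolation=cv2.INTER_CUBIC)
b=cv2.resize(cv2.imread('pics/w12.png'),(352,220)); d=cv2.resize(cv2.imread('pics/t12.png')[110:260,140:336],(288,220))
cv2.imwrite('pics/v12.png',np.vstack([a,np.hstack([b,d])]))
E
```

```text
to (0.5165, 0.0477, 0.152, None) shift [-0.   -0.02 16.88] roll 0 | now [0.5167 0.0476 0.3208] head -25.8 q6 0.44 t 49.5
```

View pics/v12.png

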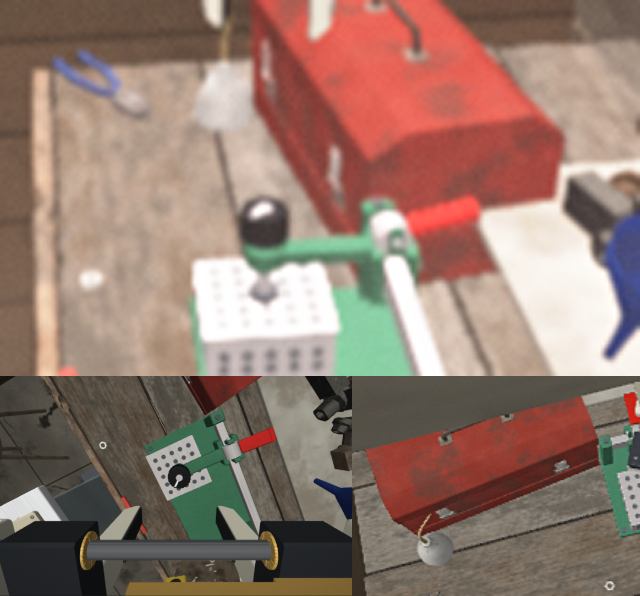

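```bash
python3 - <<'E'
from h import *
for n in('s9.png','s12.png'):
    im=load(n)['image_'].astype(int)[196:220,362:394]
    m=(im[...,0]-np.maximum(im[...,1],im[...,2])>110)
    print(n); print('\n'.join(''.join('#' if x else '.' for x in r) for r in m))
c=load('w12.png'); im=c['image_'].astype(int); m=((im[...,0]-np.maximum(im[...,1],im[...,2])>130)&(im[...,0]>150)).astype(np.uint8)
k,l,st,ce=cv2.connectedComponentsWithStats(m); print([ (st[i],ce[i].round(1)) for i in range(1,k) if st[i][4]>150])
for th in(1.05,1.15,1.25,1.35):
    print(th,[w2px(c,(.6265+r*np.sin(th),.045,.124+r*np.cos(th))).round(1) for r in(.03,.07)],[w2px(load('s12.png'),(.6265+r*np.sin(th),.045,.124+r*np.cos(th))).round(1) for r in(.03,.07)])
E
```

```text
s9.png
................................
................................
................................
................................
................................
................................
................................
.......................##.......
.......................##.......
...........###.........###......
......########........###.......
......########........###.......
......#########......####.......
......#############..###........
.......############.............
.......########.................
........###.....................
................................
................................
................................
................................
................................
................................
................................
s12.png
................................
................................
................................
................................
................................
................................
.....................###........
..................#######.......
.............############....
[... 344 characters left out ...]
......................
................................
................................
................................
................................
[(array([489,  94,  13,  24, 163], dtype=int32), array([495.1, 105.6])), (array([ 434,   98,   60,   40, 1222], dtype=int32), array([464. , 117.6]))]
1.05 [array([451.3, 125.1]), array([494.8, 109.1])] [array([371.8, 206.9]), array([382.8, 200.9])]
1.15 [array([451.6, 124.4]), array([494.9, 107.6])] [array([372.1, 207.6]), array([383.7, 202.5])]
1.25 [array([451.7, 123.7]), array([494.1, 106.4])] [array([372.4, 208.3]), array([384.3, 204.2])]
1.35 [array([451.4, 123.3]), array([492.7, 105.6])] [array([372.6, 209. ]), array([384.6, 206. ])]
```

```bash
python3 -c "
from plant import workorder
print(workorder.close_job())"
```

```text
the job is handed in; nothing more can be done
None
```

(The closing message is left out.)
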